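# Roll a bar into the V-block and push it against the end stop

## Task

With the fingertips, roll the round aluminium bar over along the wooden loading board (let it turn as it goes, do not just slide it) until it drops into the steel V-block; then push it endwise along the V until its end touches the red end stop, and move the hand clear. Never pick the bar up or lift it, and leave the amber jar, the sharpening stone and the screwdriver where they are.

Things in the scene. Friction and masses are not known exactly. Their poses are not given: they have to be found in the camera images.
- bar: Plain solid round aluminium bar, 40 mm diameter, 150 mm long, about 0.5 kg, with a thin black line painted along its length; origin at its centre, y axis along the bar. At the start it lies on the board (centre 46 mm above the bench), about parallel to the V, its z axis up and the black line on top; x and z axes turn with it as it rolls.
- loader: Fixture fixed to the bench: wooden loading board with a steel V-block at its far edge. Origin on the bench, straight below the bottom line of the V, at the middle of the V-block's length; x is the direction in which the bar must roll, y runs along the V, z up. All sizes below are in this frame.
- v_center (a point): Where the bar's centre is when it lies in the V with its end at the stop: x = 0, y = 0, z = 34.3 mm. V-block: y = -55 to 55 mm, faces at 45 degrees, V bottom at z = 6 mm, near lip x = -20, z = 26 mm, far face up to x = 44, z = 50 mm, flat top to x = 62 mm. The bar is longer and sticks out at both ends; beyond the V-block's +y end there is open bench.
- stop_face (a point): Point on the contact face of the red end stop: x = 0, y = -75 mm, z = 34.3 mm. The stop is an upright plate on the -y side of the V-block, x = -3 to 41 mm, 58 mm high, y = -84 to -75 mm.
- jar: Amber glass jar with black lid, 54 mm diameter, 75 mm high, standing on the bench beside the board; origin at the centre of its underside. Leave it.
- stone: Red-brown sharpening stone 120 x 45 x 22 mm lying on the bench; origin at the centre of its underside, x along its length. Leave it.
- driver: Screwdriver with yellow handle, 200 mm long, handle 26 mm thick, lying on the bench beyond the V-block; origin under its middle, x along its length, handle to -x. Leave it.
- board_top (a point): Centre of the flat top of the wooden board, 26 mm above the bench. The board covers x = -176 to -20 mm, y = -110 to 150 mm; its far edge is level with the near lip of the V.
There are look-alikes about, which are no part of the job. There is more than one size of the bar; the job needs the smallest.

How it is judged:
By the outcome, as a careful person would: the job done as asked, in the order asked, and still so for the second after the job is handed in, with the robot touching nothing.
It also fails if it takes over 45 s, if anything falls off the work surface, if the arm or the gripper's body presses on something with over 40 N, if the wrist force passes 120 N, or if a joint passes its speed limit or range.

## Robot

A 6-joint arm with a two-finger parallel gripper is mounted at the origin on the work surface. World frame = base frame: x ahead of the robot, y to its left, z up, the work surface at z = 0. Lengths are in m, angles in rad, forces in N, time in s.
With the tool pointing down it reaches from about 0.275 to 0.725 m from the base axis. Payload 5.6 kg.
Tool frame: the origin (TCP) lies on the mounting face of the last link; the fingertips stand 173 mm ahead of it and the grasp point (between the pads) lies 155 mm ahead of it; x points along the fingers, z is the direction in which the jaws open and shut, and the axes are right-handed (so a half turn about x gives the same grasp; the last joint's range is limited). The gripper opens to 85 mm and grips with 20 to 120 N. Pads are 22 mm wide; open, the fingers measure 114 mm over their backs; the gripper's body (76 mm by 85 mm) begins 54 mm behind the grasp point. The pads swing forward as they close: fully open they stand 13 mm farther back than shut.
Start: joints at [0.285, 0.255, 0.108, 0, -1.424, -0.285], TCP at [0.55, 0, 0.405] pointing down, gripper open.
Joint ranges: [-2.95, 2.95], [-1.21, 1.97], [-1.09, 1.5], [-2.87, 1.71], [-2.94, -0.07], [-3.05, 3.05]. Speed limits (rad/s): [2.57, 2.57, 3.14, 3.14, 3.14, 3.14].

## Interface

Orientations are given as a unit quaternion [x, y, z, w].
In Python, from plant import ctrl, cams, sign_off gives the robot as it stands.
- The arm moves only by the tool arm_command, never from a script. Its argument "moves" is a list of rows, each an object of numbers: "dx", "dy", "dz": the shift along the world's x, y, z in cm; "twist": the turn about the world's z in rad; "gripper": the closure, from -1 (fully open) to 1 (shut). A call has 1 to 5 rows; each row shifts and turns the commanded pose from where the row before left it; what a row does not reach is not made up. A row lasts 1/8 s, in which the tool goes at most 62.5 mm and 10.7 degrees, less where a joint would pass 70% of its speed; a pose out of reach is approached as far as the arm can. A call is refused whole if a number of a shift passes 6.25 or a number of a turn 0.188, either way. A call with a gripper value outside its range is refused whole. The fingers move at their own pace and stop on an object; "grip_force" is the grip in N (left out, the last holds). Time passes only in rows, so rows that do not move let the fingers close. It gives the time, the measured TCP pose, the force and the opening at its end, in the units of the state.
- ctrl.observe(): the state, without advancing time (a new reading comes with each control period).
- cams.snapshot(name): name is "scene" or "side" or "wrist"; returns (picture, depth): 420x560x3 uint8, blue, green, red; 420x560 float32, m along the optical axis (not along the pixel's ray), 0 where there is no reading.
- cams.camera_info(name): a dict with "camera_matrix" (3x3 intrinsics, pixels), "pose" (4x4, takes a point from camera to world coordinates); the wrist camera has in their place "mount" (4x4, takes a point from camera to tool coordinates, whose origin is the TCP and whose axes are the tool frame's). Camera axes: x right, y up, looking along -z (the intrinsics and any distortion apply to the point x, -y, -z); pixel columns grow to the right and rows downward; lengths in m; the calibration is good to about 2 mm. The wrist camera is an equidistant fisheye: a pixel r from the principal point sees the ray r / f radians off the axis. A picture is of the moment at which its call begins: read the wrist's pose just before it. camera_info takes no time and is no camera call.
- sign_off(): hands the job in, once; it reports no verdict.
The state is a dict: "time": time; "joint_pos": joint angles; "qd": joint speeds; "joint_torque": joint torques, N m; "tcp_pos": TCP position; "tcp_rot": TCP orientation; "contact_force": force on the tool from outside, world axes, zero at the start; "torque": the same for the moment, N m; "finger_gap": finger opening in m.
Only numpy, scipy, OpenCV 4.12 (cv2) and the standard library are available. Lean on these libraries where they do the work, as an engineer would, in place of code of your own. Each camera call takes 0.05 s, during which the arm holds its last target.

## Working session

There is one attempt and no reset: what is moved stays moved. The work goes in short steps, Python scripts to look and compute and a tool call to move; the robot and the scene stay as the last step left them, time stands still between calls to the robot, and variables do not carry over. Pictures are saved under pics/ and viewed, and the job is handed in when it is done.

Besides the shell and the picture viewer there is one more tool, called after "Emit:" as name([rows], argument=value, ...), one row to a line, values as JSON. arm_command: Moves the arm, as the interface text tells. Its arguments: {"type":"object","properties":{"moves":{"type":"array"},"grip_force":{"type":"number"}},"required":["moves"]}

```bash
ls; mkdir -p pics
python3 - <<'E'
from plant import ctrl,cams
import cv2,numpy as np
for n in("scene","side"):
    p,d=cams.snapshot(n); cv2.imwrite(f"pics/{n}0.png",p); np.save(f"pics/{n}0.npy",d)
    i=cams.camera_info(n); print(n,{k:(np.round(v,4).tolist() if k in("camera_matrix","pose") else v) for k,v in i.items()})
i=cams.camera_info("wrist");print(i)
print(ctrl.observe())
E
```

```text
pics
scene {'camera_matrix': [[391.2382, 0.0, 276.8767], [0.0, 391.2382, 208.2771], [0.0, 0.0, 1.0]], 'pose': [[0.5188, -0.6867, 0.5092, 1.0345], [0.8548, 0.4235, -0.2999, -0.3512], [-0.0097, 0.5909, 0.8067, 0.974], [0.0, 0.0, 0.0, 1.0]]}
side {'camera_matrix': [[421.9824, 0.0, 286.0687], [0.0, 421.9824, 214.4766], [0.0, 0.0, 1.0]], 'pose': [[0.9911, 0.1005, -0.0879, 0.3996], [-0.1335, 0.7478, -0.6504, -0.6474], [0.0004, 0.6563, 0.7545, 0.8021], [0.0, 0.0, 0.0, 1.0]]}
{'camera_matrix': array([[325.1922621 ,   0.        , 275.45222743],
       [  0.        , 325.1922621 , 203.01785596],
       [  0.        ,   0.        ,   1.        ]]), 'mount': array([[ 5.22073148e-04,  3.09662345e-01, -9.50846444e-01,
         2.97220993e-02],
       [-1.65063804e-03,  9.50845545e-01,  3.09661146e-01,
         7.93382202e-02],
       [ 9.99998501e-01,  1.40783754e-03,  1.00755137e-03,
        -9.96002388e-04],
       [ 0.00000000e+00,  0.00000000e+00,  0.00000000e+00,
         1.00000000e+00]])}
{'time': 0.1, 'joint_pos': array([ 2.84567692e-01,  2.55738458e-01,  1.07135676e-01, -3.83380380e-04,
       -1.42391607e+00, -2.84596072e-01]), 'qd': array([ 0.00207681, -0.00098666,  0.00303761,  0.00086918, -0.00092336,
       -0.00124259]), 'joint_torque': array([-2.13976258e-03, -3.87604666e+01,  2.38473254e+01,  5.37796766e+00,
       -3.79605262e-03, -3.77010252e-06]), 'tcp_pos': array([5.49866656e-01, 4.43292293e-05, 4.03865872e-01]), 'tcp_rot': array([-7.06484354e-01,  7.22923806e-05,  7.07728657e-01, -1.23190190e-05]), 'contact_force': array([-0.18480219, -0.4869645 ,  0.93154287]), 'torque': array([-0.02163114, -0.01197449, -0.00718175]), 'finger_gap': 0.08533744567466749}
```

View pics/scene0.png

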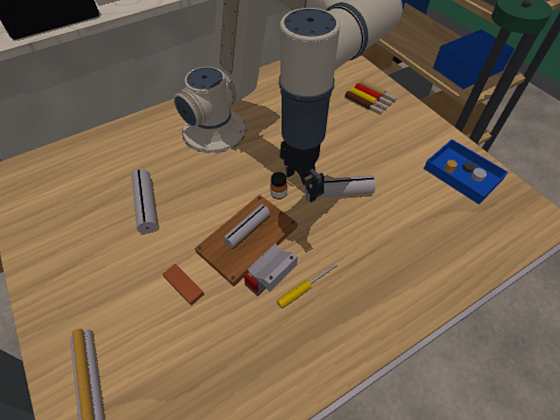

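View pics/side0.png

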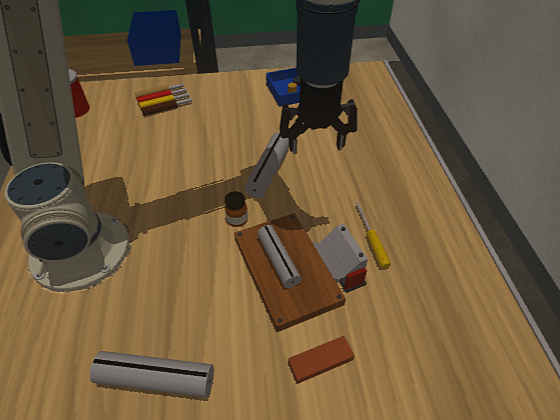

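The wanted bar is probably the one on the board, at scene (247,225) and side (279,256). Look-alikes are the big bar at scene (145,200), the bar at scene (345,187) under the gripper, and the long rods at (88,375). Only the board bar lies next to the V-block at (270,268). I'll measure it and look at a close crop.

```bash
cat > h.py <<'E'
import numpy as np,cv2
def cloud(d,info):
    K=np.array(info["camera_matrix"]);T=np.array(info["pose"])
    v,u=np.mgrid[0:d.shape[0],0:d.shape[1]]
    P=np.stack([(u-K[0,2])/K[0,0]*d,-(v-K[1,2])/K[1,1]*d,-d],-1)
    W=P@T[:3,:3].T+T[:3,3]; W[d<=0]=np.nan
    return W
def proj(p,info):
    K=np.array(info["camera_matrix"]);T=np.array(info["pose"])
    c=(np.atleast_2d(p)-T[:3,3])@T[:3,:3]
    return np.stack([K[0,0]*c[:,0]/-c[:,2]+K[0,2],K[1,1]*-c[:,1]/-c[:,2]+K[1,2]],-1)
E
python3 - <<'E'
from plant import cams
from h import *
for n,c in(("scene",(180,160,340,320)),("side",(210,180,410,390))):
    p=cv2.imread(f"pics/{n}0.png");d=np.load(f"pics/{n}0.npy");W=cloud(d,cams.camera_info(n))
    x0,y0,x1,y1=c
    cv2.imwrite(f"pics/crop_{n}.png",cv2.resize(p[y0:y1,x0:x1],None,fx=3.6 if n=="scene" else 2.8,fy=3.6 if n=="scene" else 2.8,interpolation=cv2.INTER_CUBIC))
    Z=W[...,2]
    b=(W[...,0]>.3)&(W[...,0]<.75)&(np.abs(W[...,1])<.3)
    print(n,"bench z",np.nanmedian(Z[b&(np.abs(Z)<.012)]))
    hsv=cv2.cvtColor(p,cv2.COLOR_BGR2HSV)
    # board top
    roi=np.zeros(Z.shape,bool);roi[y0:y1,x0:x1]=1
    m=roi&(np.abs(Z-.026)<.005)&(hsv[...,1]>100)
    m=cv2.morphologyEx(m.astype(np.uint8),cv2.MORPH_OPEN,np.ones((3,3)))
    k,l,s,ce=cv2.connectedComponentsWithStats(m)
    for j in range(1,k):
        if s[j,4]>200:
            q=W[l==j]; r=cv2.minAreaRect((q[:,:2]*1000).astype(np.float32)); print("board?",s[j],np.nanmedian(q[:,2]),r)
    g=roi&(Z>.035)&(Z<.08)&(hsv[...,1]<80)
    g=cv2.morphologyEx(g.astype(np.uint8),cv2.MORPH_OPEN,np.ones((3,3)))
    k,l,s,ce=cv2.connectedComponentsWithStats(g)
    for j in range(1,k):
        if s[j,4]>80:
            q=W[l==j]; r=cv2.minAreaRect((q[:,:2]*1000).astype(np.float32)); print("grey",s[j],np.nanmax(q[:,2]),q.mean(0),r)
E
```

```text
scene bench z 0.0003353505032899218
board? [ 195  198   98   85 3337] 0.026231279024872878 ((471.2508544921875, -122.4327392578125), (159.09747314453125, 261.2563171386719), 15.850241661071777)
board? [278 281  31  23 225] 0.024819801348528903 ((688.8601684570312, -100.64556884765625), (18.91118621826172, 98.8546142578125), 3.949636459350586)
grey [273 174  12  10 105] 0.07943047755231558 [0.37414238 0.04466715 0.07541407] ((375.11029052734375, 44.61353302001953), (33.44992446899414, 36.51203918457031), 59.24674987792969)
grey [324 178  16  15 227] 0.06015397112628329 [0.4649653  0.17950669 0.05064892] ((459.833251953125, 182.92166137695312), (47.645606994628906, 49.105926513671875), 56.09145736694336)
grey [223 205  47  42 717] 0.0726144050882741 [ 0.46318903 -0.1154474   0.05974413] ((456.81573486328125, -111.71441650390625), (39.32358932495117, 151.3447723388672), 16.07373809814453)
grey [262 252  35  34 471] 0.05518438654147595 [ 0.61899536 -0.10352917  0.04702488] ((615.0082397460938, -101.90902709960938), (36.349029541015625, 111.83026885986328), 17.294918060302734)
side bench 
[... 200 characters left out ...]
8  33 243] 0.02366112562364797 ((688.92822265625, -100.90010070800781), (19.12765884399414, 92.81652069091797), 4.143552303314209)
grey [246 180  23  10 168] 0.05734103806391433 [0.43033339 0.11636006 0.04615576] ((429.2327880859375, 118.19407653808594), (57.521392822265625, 28.795507431030273), 0.16244132816791534)
grey [ 259  225   42   62 1046] 0.06884779538035812 [ 0.45428209 -0.12150731  0.05957166] ((453.75738525390625, -110.62405395507812), (37.380409240722656, 153.44815063476562), 16.793800354003906)
grey [333 224  34  43 664] 0.05490081814069181 [ 0.61561758 -0.10514222  0.04576579] ((614.939697265625, -99.74640655517578), (33.24840545654297, 112.14391326904297), 14.412919044494629)
```

View pics/crop_scene.png

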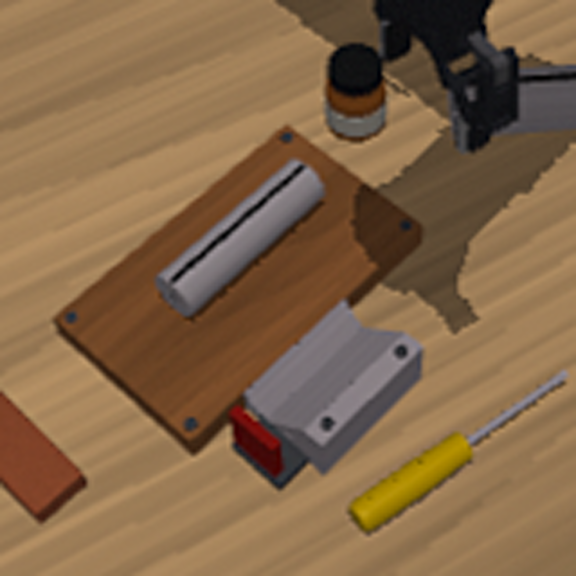

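View pics/crop_side.png

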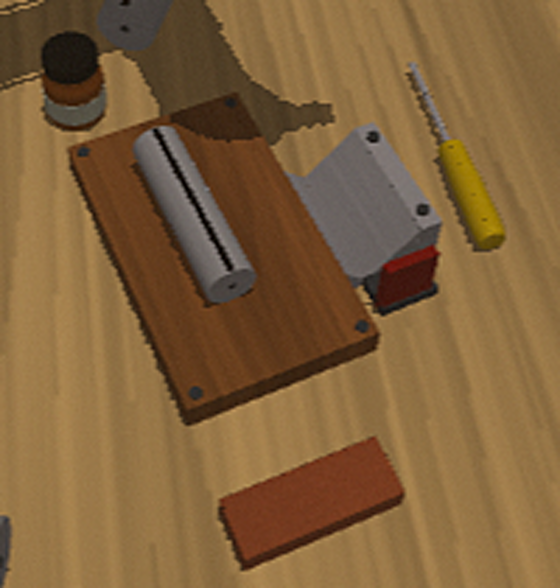

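The picture confirms the 40x150 bar lies on the board with its line on top. The loader origin is about (571,-113) mm with yaw 16°, and the bar is at about loader (-110, 34). Next I'll check the fingertip height and refine the fits.

```bash
cat >> h.py <<'E'
Y=np.deg2rad(16.0);O=np.array([.571,-.1134])
def toL(p): 
    p=np.atleast_2d(p);d=p[:,:2]-O;return np.c_[d@[np.cos(Y),np.sin(Y)],d@[-np.sin(Y),np.cos(Y)],p[:,2]]*1000
def toW(x,y): return O+np.array([x*np.cos(Y)-y*np.sin(Y),x*np.sin(Y)+y*np.cos(Y)])/1000
E
python3 - <<'E'
from plant import cams
from h import *
for n in("scene","side"):
    d=np.load(f"pics/{n}0.npy");W=cloud(d,cams.camera_info(n));q=W.reshape(-1,3);q=q[np.isfinite(q[:,0])]
    f=q[(np.abs(q[:,0]-.55)<.09)&(np.abs(q[:,1])<.05)&(q[:,2]>.15)&(q[:,2]<.4)]
    print(n,"tips z pct",np.percentile(f[:,2],[0,1,2,5]), "x",f[f[:,2]<np.percentile(f[:,2],5)][:,0].round(3)[::8])
    L=toL(q)
    b=L[(L[:,2]>32)&(L[:,2]<80)&(L[:,0]>-150)&(L[:,0]<-70)&(L[:,1]>-60)&(L[:,1]<130)]
    # cylinder: mean x vs y using circle fit in slices
    from scipy.optimize import least_squares
    r=least_squares(lambda p:np.hypot(b[:,0]-p[0]-p[1]*(b[:,1]-34),b[:,2]-p[2])-20,[-110,0,46],loss="soft_l1")
    print("bar x0,slope,z",r.x,"y range",np.percentile(b[:,1],[.5,99.5]))
    v=L[(np.abs(L[:,1])<45)&(L[:,0]>-25)&(L[:,0]<70)&(L[:,2]<60)]
    for s in(-1,1):
      w=v[(v[:,0]*s>3)&(v[:,0]*s<(18 if s<0 else 40))]; print("face",s,"z-|x| med",np.median(w[:,2]-np.abs(w[:,0])), len(w))
    red=cv2.cvtColor(cv2.imread(f"pics/{n}0.png"),cv2.COLOR_BGR2HSV)
    rm=((red[...,0]<8)|(red[...,0]>172))&(red[...,1]>170)&np.isfinite(W[...,0])
    l=toL(W[rm]);l=l[(abs(l[:,1])<120)&(abs(l[:,0])<80)]; print("stop",np.percentile(l,[3,50,97],axis=0).round(0).tolist())
E
```

```text
scene tips z pct [0.24419128 0.24861048 0.25314993 0.26100559] x [0.506 0.506 0.506 0.506 0.506 0.592 0.599 0.598 0.598]
bar x0,slope,z [-1.11581250e+02 -1.23195618e-02  4.63970877e+01] y range [-42.31168242 107.55280371]
face -1 z-|x| med 5.662550426663986 214
face 1 z-|x| med 7.044437912501703 253
stop [[-2.0, -86.0, 17.0], [22.0, -84.0, 51.0], [40.0, -76.0, 60.0]]
side tips z pct [0.24308299 0.25191514 0.25609457 0.26842699] x [0.592 0.592 0.592 0.592 0.493 0.603 0.592 0.494 0.592 0.496 0.592 0.498
 0.597 0.505 0.5   0.494 0.498 0.506]
bar x0,slope,z [-1.10176795e+02 -1.19061914e-02  4.53423279e+01] y range [-40.58799168 109.23969234]
face -1 z-|x| med 6.0693624522645555 132
face 1 z-|x| med 4.445601208667872 755
stop [[-3.0, -84.0, 14.0], [16.0, -83.0, 43.0], [38.0, -74.0, 59.0]]
```

Emit:
arm_command([
  {"dx": -1.8, "dy": -1.6, "twist": -0.16},
  {"dx": -1.8, "dy": -1.6, "twist": -0.16},
  {"dx": -1.8, "dy": -1.6, "twist": -0.16},
  {"dx": -1.8, "dy": -1.6, "twist": -0.16},
  {"dx": -1.8, "dy": -1.6, "twist": -0.16},
])

```text
validation failed for argument at $.mo...
```

Emit:
arm_command([
  {"dx": -1.8, "dy": -1.5, "twist": -0.16},
  {"dx": -1.8, "dy": -1.5, "twist": -0.17},
  {"dx": -1.9, "dy": -1.5, "twist": -0.16, "dz": -2},
  {"dz": -3},
  {"dz": -3},
])

```text
validation failed for argument at $.mo...
```

Emit:
arm_command([
  {"dx": -1.8, "dy": -1.6, "dz": 0, "twist": -0.16, "gripper": -1},
  {"dx": -1.8, "dy": -1.6, "dz": 0, "twist": -0.16, "gripper": -1},
  {"dx": -1.8, "dy": -1.6, "dz": 0, "twist": -0.16, "gripper": -1},
  {"dx": -1.8, "dy": -1.6, "dz": 0, "twist": -0.16, "gripper": -1},
  {"dx": -1.8, "dy": -1.6, "dz": 0, "twist": -0.16, "gripper": -1},
])

```text
time: 0.72
tcp_pos: [0.4592, -0.0804, 0.4043]
tcp_rot: [-0.65, 0.277, 0.651, 0.277]
contact_force: [-0.3, -0.9, -0.5]
finger_gap: 0.0852
```

Emit:
arm_command([
  {"dx": -1.8, "dy": -1.5, "dz": -1, "twist": -0.16, "gripper": -1},
  {"dx": -1.8, "dy": -1.5, "dz": -2, "twist": -0.17, "gripper": -1},
  {"dx": -1.9, "dy": -1.5, "dz": -3, "twist": -0.16, "gripper": -1},
  {"dx": 0, "dy": 0, "dz": -3, "twist": 0, "gripper": -1},
  {"dx": 0, "dy": 0, "dz": -3, "twist": 0, "gripper": -1},
])

```text
time: 1.35
tcp_pos: [0.4045, -0.1252, 0.2837]
tcp_rot: [-0.565, 0.425, 0.565, 0.425]
contact_force: [-0.0, 0.4, -1.2]
finger_gap: 0.0856
```

```bash
cat > s.py <<'E'
from plant import ctrl
from h import *
from scipy.spatial.transform import Rotation as R
def st():
    o=ctrl.observe();M=R.from_quat(o["tcp_rot"]).as_matrix();z=M[:,2]
    print("t",o["time"],"tcp",o["tcp_pos"].round(4),"L",toL(o["tcp_pos"]).round(1),"jaw yaw",np.rad2deg(np.arctan2(z[1],z[0])).round(2),"down",M[:,0].round(3),"F",o["contact_force"].round(1),"gap",o["finger_gap"])
E
python3 -c "from s import *;st()"
```

```text
t 1.35 tcp [ 0.4045 -0.1252  0.2837] L [[-163.3   34.6  283.7]] jaw yaw 106.05 down [-0.  0. -1.] F [-0.   0.4 -1.2] gap 0.08559270455367583
```

Emit:
arm_command([
  {"dx": 0, "dy": 0, "dz": -3, "twist": 0, "gripper": -1},
  {"dx": 0, "dy": 0, "dz": -3, "twist": 0, "gripper": -1},
  {"dx": 0, "dy": 0, "dz": -2, "twist": 0, "gripper": -1},
  {"dx": 0, "dy": 0, "dz": -1, "twist": 0, "gripper": -1},
  {"dx": 0, "dy": 0, "dz": 0, "twist": 0, "gripper": -1},
])

```text
time: 1.98
tcp_pos: [0.4049, -0.125, 0.1944]
tcp_rot: [-0.565, 0.425, 0.565, 0.425]
contact_force: [0.1, 0.2, -0.3]
finger_gap: 0.0854
```

Run:
```python
from s import *
st()
from plant import cams
p,d=cams.snapshot("side");cv2.imwrite("pics/side1.png",cv2.resize(p[180:390,190:410],None,fx=2.8,fy=2.8,interpolation=cv2.INTER_CUBIC))
```

```text
t 1.975 tcp [ 0.4049 -0.125   0.1944] L [[-162.9   34.6  194.4]] jaw yaw 106.09 down [-0.001 -0.    -1.   ] F [ 0.1  0.2 -0.3] gap 0.08537827144866299
```

View pics/side1.png

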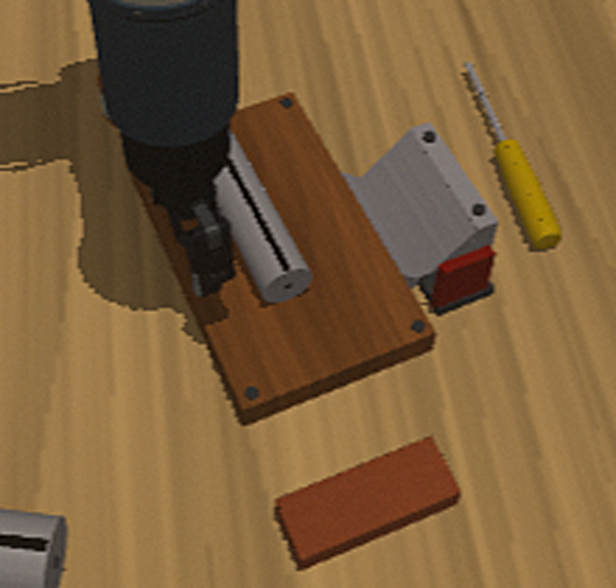

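The fingers are behind the bar (left of it) and straddle its middle. I'll start the gentle push.

Emit:
arm_command([
  {"dx": 0.58, "dy": 0.165, "dz": 0, "twist": 0, "gripper": -1},
  {"dx": 0.58, "dy": 0.165, "dz": 0, "twist": 0, "gripper": -1},
  {"dx": 0.48, "dy": 0.14, "dz": 0, "twist": 0, "gripper": -1},
  {"dx": 0.48, "dy": 0.14, "dz": 0, "twist": 0, "gripper": -1},
  {"dx": 0.48, "dy": 0.14, "dz": 0, "twist": 0, "gripper": -1},
])

```text
time: 2.65
tcp_pos: [0.4312, -0.1174, 0.1946]
tcp_rot: [-0.565, 0.425, 0.565, 0.425]
contact_force: [-1.0, 0.2, 0.1]
finger_gap: 0.0853
```

Emit:
arm_command([
  {"dx": 0.48, "dy": 0.14, "dz": 0, "twist": 0, "gripper": -1},
  {"dx": 0.48, "dy": 0.14, "dz": 0, "twist": 0, "gripper": -1},
])

```text
time: 2.9
tcp_pos: [0.4409, -0.1146, 0.1947]
tcp_rot: [0.565, -0.425, -0.565, -0.425]
contact_force: [-1.0, 0.4, -0.5]
finger_gap: 0.0855
```

```bash
cat > look.py <<'E'
import sys
from s import *
from plant import cams
from scipy.optimize import least_squares
st()
n=sys.argv[2] if len(sys.argv)>2 else "side"
p,d=cams.snapshot(n)
c=(slice(180,390),slice(190,410)) if n=="side" else (slice(160,320),slice(180,340))
cv2.imwrite(f"pics/{n}{sys.argv[1]}.png",cv2.resize(p[c],None,fx=2.8,fy=2.8,interpolation=cv2.INTER_CUBIC))
W=cloud(d,cams.camera_info(n));q=W.reshape(-1,3);hsv=cv2.cvtColor(p,cv2.COLOR_BGR2HSV).reshape(-1,3)
q=q[np.isfinite(q[:,0])&(hsv[:,1]<70)&(hsv[:,2]>90)];L=toL(q)
b=L[(L[:,2]>32)&(L[:,2]<70)&(L[:,0]>-150)&(L[:,0]<20)&(L[:,1]>-80)&(L[:,1]<130)]
if len(b)>30: print("npts",len(b),"meanx",b.mean(0).round(1),"y range",np.percentile(b[:,1],[.5,99.5]).round(1))
x0=np.median(b[:,0])
r=least_squares(lambda p:np.hypot(b[:,0]-p[0]-p[1]*(b[:,1]-34),b[:,2]-p[2])-20,[x0,0,46],loss="soft_l1")
print("bar x,slope,z",r.x.round(3))
E
python3 look.py 2
```

```text
t 2.9 tcp [ 0.4409 -0.1146  0.1947] L [[-125.4   34.7  194.7]] jaw yaw 106.09 down [ 0. -0. -1.] F [-1.   0.4 -0.5] gap 0.08554473775443872
npts 268 meanx [-93.1  -6.3  63.6] y range [-39.4  59.5]
bar x,slope,z [-9.4345e+01 -1.2000e-02  4.5377e+01]
```

View pics/side2.png

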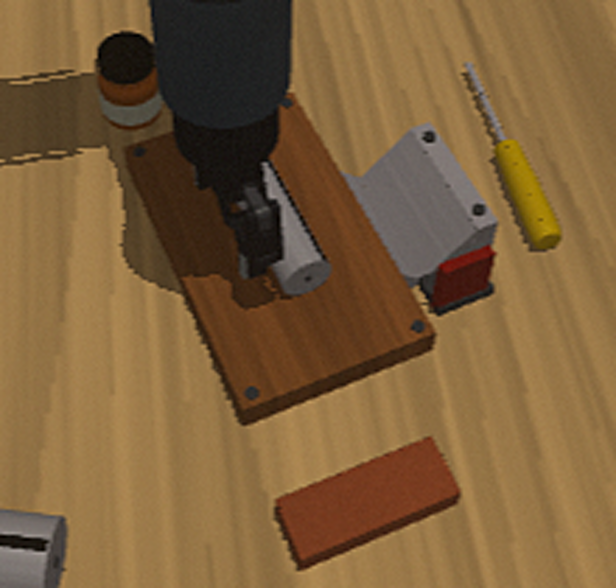

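The bar rolled 16 mm and the black line has moved forward to its front side at about (325,258), so it is turning. I'll carry on.

Emit:
arm_command([
  {"dx": 0.48, "dy": 0.14, "dz": 0, "twist": 0, "gripper": -1},
  {"dx": 0.48, "dy": 0.14, "dz": 0, "twist": 0, "gripper": -1},
  {"dx": 0.48, "dy": 0.14, "dz": 0, "twist": 0, "gripper": -1},
  {"dx": 0.48, "dy": 0.14, "dz": 0, "twist": 0, "gripper": -1},
  {"dx": 0.48, "dy": 0.14, "dz": 0, "twist": 0, "gripper": -1},
])

```text
time: 3.58
tcp_pos: [0.4649, -0.1076, 0.1947]
tcp_rot: [0.565, -0.425, -0.565, -0.425]
contact_force: [-0.5, 0.5, 0.0]
finger_gap: 0.0854
```

Emit:
arm_command([
  {"dx": 0.48, "dy": 0.14, "dz": 0, "twist": 0, "gripper": -1},
  {"dx": 0.48, "dy": 0.14, "dz": 0, "twist": 0, "gripper": -1},
  {"dx": 0.48, "dy": 0.14, "dz": 0, "twist": 0, "gripper": -1},
  {"dx": 0.48, "dy": 0.14, "dz": 0, "twist": 0, "gripper": -1},
  {"dx": 0.48, "dy": 0.14, "dz": 0, "twist": 0, "gripper": -1},
])

```text
time: 4.2
tcp_pos: [0.4889, -0.1006, 0.1947]
tcp_rot: [-0.565, 0.425, 0.565, 0.425]
contact_force: [0.0, -0.2, 1.0]
finger_gap: 0.0852
```

```bash
python3 look.py 3
```

```text
t 4.2 tcp [ 0.4889 -0.1006  0.1947] L [[-75.4  35.  194.7]] jaw yaw 106.09 down [-0.  0. -1.] F [ 0.  -0.2  1. ] gap 0.08522761738484201
npts 260 meanx [-40.2  -9.1  62.3] y range [-39.1  53.8]
bar x,slope,z [-4.4043e+01 -3.0000e-03  4.5406e+01]
```

View pics/side3.png

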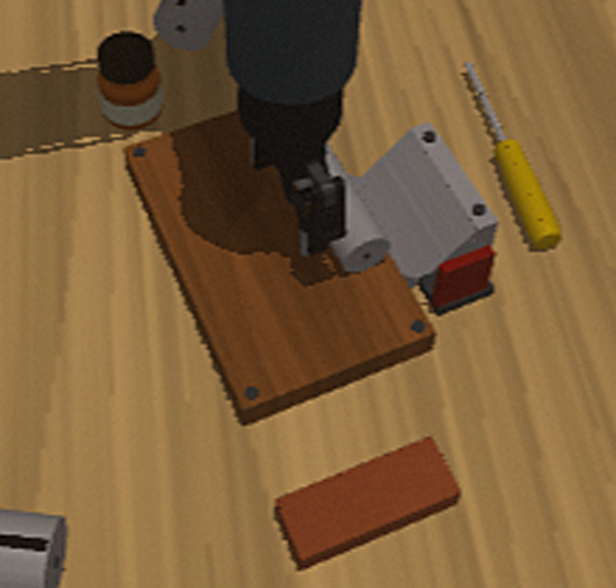

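Emit:
arm_command([
  {"dx": 0.48, "dy": 0.14, "dz": 0, "twist": 0, "gripper": -1},
  {"dx": 0.48, "dy": 0.14, "dz": 0, "twist": 0, "gripper": -1},
  {"dx": 0.48, "dy": 0.14, "dz": 0, "twist": 0, "gripper": -1},
  {"dx": 0.48, "dy": 0.14, "dz": 0, "twist": 0, "gripper": -1},
  {"dx": 0.48, "dy": 0.14, "dz": 0, "twist": 0, "gripper": -1},
])

```text
time: 4.88
tcp_pos: [0.5129, -0.0936, 0.1946]
tcp_rot: [-0.565, 0.425, 0.565, 0.425]
contact_force: [-0.4, -0.2, -0.0]
finger_gap: 0.0858
```

Emit:
arm_command([
  {"dx": 0.48, "dy": 0.14, "dz": 0, "twist": 0, "gripper": -1},
  {"dx": 0, "dy": 0, "dz": 0, "twist": 0, "gripper": -1},
  {"dx": 0, "dy": 0, "dz": 0, "twist": 0, "gripper": -1},
])

```text
time: 5.25
tcp_pos: [0.5173, -0.0923, 0.1946]
tcp_rot: [-0.565, 0.425, 0.565, 0.425]
contact_force: [-0.0, 0.4, -0.6]
finger_gap: 0.0853
```

```bash
python3 look.py 4
```

```text
t 5.25 tcp [ 0.5173 -0.0923  0.1946] L [[-45.8  35.1 194.6]] jaw yaw 106.09 down [-0.  0. -1.] F [-0.   0.4 -0.6] gap 0.08528136120138614
npts 357 meanx [ 2.4  2.6 51. ] y range [-39.4  69.7]
bar x,slope,z [ 5.4500e-01 -2.0000e-03  3.3753e+01]
```

View pics/side4.png

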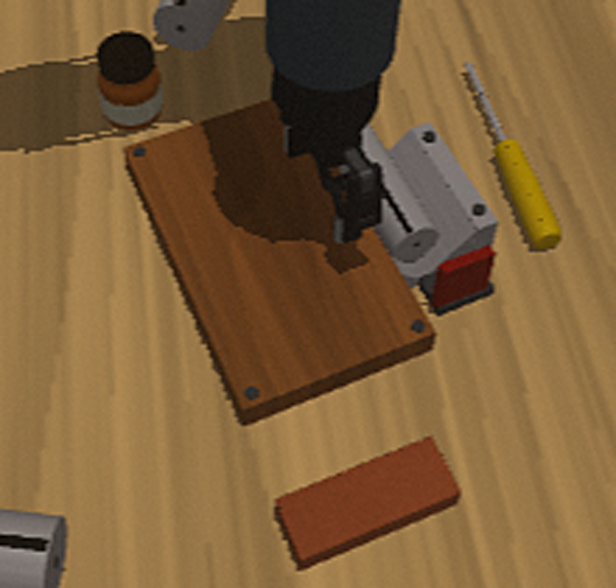

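The bar dropped into the V: centre x≈0.5, z≈34 mm, and the black line is back near the top after a full turn. Its -y end is about 35 mm from the stop. I'll lift the hand, shut the fingers and go to the +y end.

Emit:
arm_command([
  {"dx": 0, "dy": 0, "dz": 2, "twist": 0, "gripper": -1},
  {"dx": 0, "dy": 0, "dz": 3, "twist": 0, "gripper": -1},
  {"dx": 0, "dy": 0, "dz": 3, "twist": 0, "gripper": 0},
  {"dx": 0.25, "dy": 2.4, "dz": 0, "twist": 0, "gripper": 1},
  {"dx": 0.25, "dy": 2.5, "dz": 0, "twist": 0, "gripper": 1},
])

```text
time: 5.92
tcp_pos: [0.5222, -0.043, 0.2752]
tcp_rot: [0.565, -0.425, -0.565, -0.426]
contact_force: [-0.2, 0.2, -0.7]
finger_gap: 0.0321
```

Emit:
arm_command([
  {"dx": 0.25, "dy": 2.5, "dz": 0, "twist": 0, "gripper": 1},
  {"dx": 0.25, "dy": 2.5, "dz": 0, "twist": 0, "gripper": 1},
  {"dx": 0.3, "dy": 2.5, "dz": 0, "twist": 0, "gripper": 1},
  {"dx": 0, "dy": 0, "dz": 0, "twist": 0, "gripper": 1},
  {"dx": 0, "dy": 0, "dz": 0, "twist": 0, "gripper": 1},
])

```text
time: 6.55
tcp_pos: [0.5302, 0.0314, 0.2746]
tcp_rot: [-0.565, 0.425, 0.565, 0.425]
contact_force: [-0.0, -1.0, 0.2]
finger_gap: 0.0
```

```bash
python3 look.py 5 scene
python3 - <<'E'
from plant import cams
from h import *
p,d=cams.snapshot("side");cv2.imwrite("pics/side5.png",cv2.resize(p[80:350,190:450],None,fx=2.2,fy=2.2))
W=cloud(d,cams.camera_info("side"));L=toL(W.reshape(-1,3))
f=L[(abs(L[:,0])<30)&(L[:,1]>110)&(L[:,1]<190)&(L[:,2]>70)&(L[:,2]<160)]
for a,b in((70,85),(85,95),(95,110),(110,130)):
  g=f[(f[:,2]>a)&(f[:,2]<b)]
  if len(g):print(a,len(g),g.min(0).round(),g.max(0).round())
E
```

```text
t 6.55 tcp [0.5302 0.0314 0.2746] L [[  0.7 150.5 274.6]] jaw yaw 106.09 down [-0. -0. -1.] F [-0.  -1.   0.2] gap 1.0048531906488226e-05
npts 577 meanx [ 6.7 30.1 49.9] y range [-40.4 108.8]
bar x,slope,z [-7.4300e-01 -1.0000e-03  3.4645e+01]
95 16 [-11. 137.  99.] [  6. 154. 110.]
110 64 [-11. 135. 110.] [  8. 155. 130.]
```

View pics/side5.png

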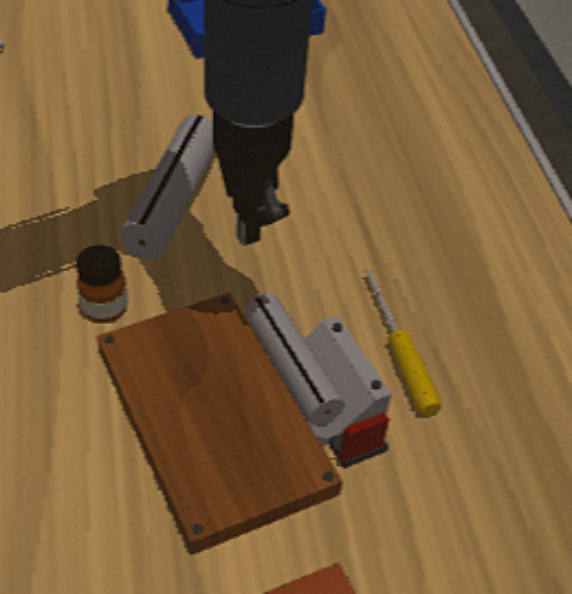

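View pics/scene5.png

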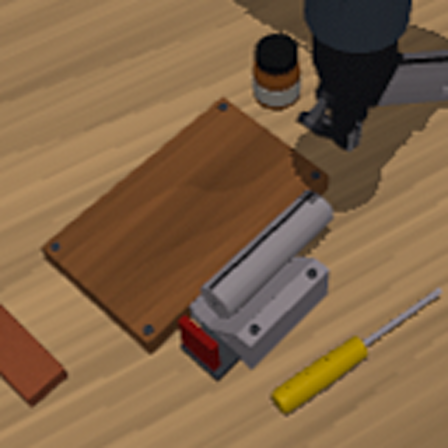

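Bar is seated (x≈-0.7, z≈34.6 mm), spanning y≈-40 to 109. Shut fingers stand clear of its +y end with their front face at y≈137. Now descend.

Emit:
arm_command([
  {"dx": 0, "dy": 0, "dz": -2.5, "twist": 0, "gripper": 1},
  {"dx": 0, "dy": 0, "dz": -2.5, "twist": 0, "gripper": 1},
  {"dx": 0, "dy": 0, "dz": -2, "twist": 0, "gripper": 1},
  {"dx": 0, "dy": 0, "dz": -1, "twist": 0, "gripper": 1},
  {"dx": 0, "dy": 0, "dz": 0, "twist": 0, "gripper": 1},
])

```text
time: 7.28
tcp_pos: [0.5303, 0.0313, 0.1944]
tcp_rot: [-0.565, 0.426, 0.565, 0.425]
contact_force: [0.9, -0.9, 0.9]
finger_gap: 0.0001
```

Emit:
arm_command([
  {"dx": 0.22, "dy": -0.77, "dz": 0, "twist": 0, "gripper": 1},
  {"dx": 0.22, "dy": -0.77, "dz": 0, "twist": 0, "gripper": 1},
  {"dx": 0.14, "dy": -0.48, "dz": 0, "twist": 0, "gripper": 1},
  {"dx": 0.11, "dy": -0.38, "dz": 0, "twist": 0, "gripper": 1},
  {"dx": 0.11, "dy": -0.38, "dz": 0, "twist": 0, "gripper": 1},
])

```text
time: 7.9
tcp_pos: [0.5384, 0.0042, 0.1948]
tcp_rot: [-0.565, 0.425, 0.565, 0.426]
contact_force: [-2.0, 4.6, 2.2]
finger_gap: -0.0
```

```bash
python3 look.py 6
```

```text
t 7.9 tcp [0.5384 0.0042 0.1948] L [[  1.1 122.  194.8]] jaw yaw 106.07 down [ 0.     0.001 -1.   ] F [-2.   4.6  2.2] gap -3.419298484288629e-05
npts 559 meanx [-1.8 13.1 49.9] y range [-41.1  90.7]
bar x,slope,z [ 0.718  0.    33.563]
```

View pics/side6.png

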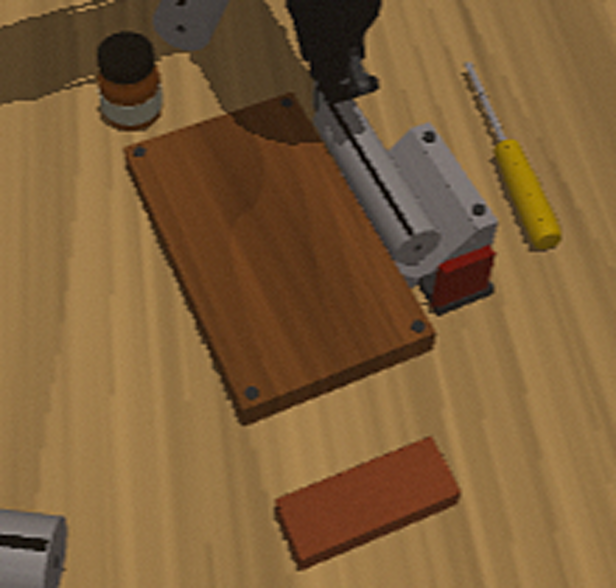

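Contact is made with about 5 N along the V, while the bar's end is still at y≈-41. I need roughly 33 mm more.

Emit:
arm_command([
  {"dx": 0.11, "dy": -0.38, "dz": 0, "twist": 0, "gripper": 1},
  {"dx": 0.14, "dy": -0.48, "dz": 0, "twist": 0, "gripper": 1},
  {"dx": 0.14, "dy": -0.48, "dz": 0, "twist": 0, "gripper": 1},
  {"dx": 0.14, "dy": -0.48, "dz": 0, "twist": 0, "gripper": 1},
  {"dx": 0.14, "dy": -0.48, "dz": 0, "twist": 0, "gripper": 1},
])

```text
time: 8.57
tcp_pos: [0.545, -0.0185, 0.1948]
tcp_rot: [-0.565, 0.425, 0.565, 0.425]
contact_force: [-2.9, 6.0, 2.6]
finger_gap: 0.0001
```

```bash
python3 look.py 7
```

```text
t 8.575 tcp [ 0.545  -0.0185  0.1948] L [[  1.1  98.4 194.8]] jaw yaw 106.1 down [-0.     0.001 -1.   ] F [-2.9  6.   2.6] gap 9.126226367373527e-05
npts 587 meanx [ -2.  -10.2  50. ] y range [-64.8  69.2]
bar x,slope,z [7.8600e-01 3.0000e-03 3.3692e+01]
```

View pics/side7.png

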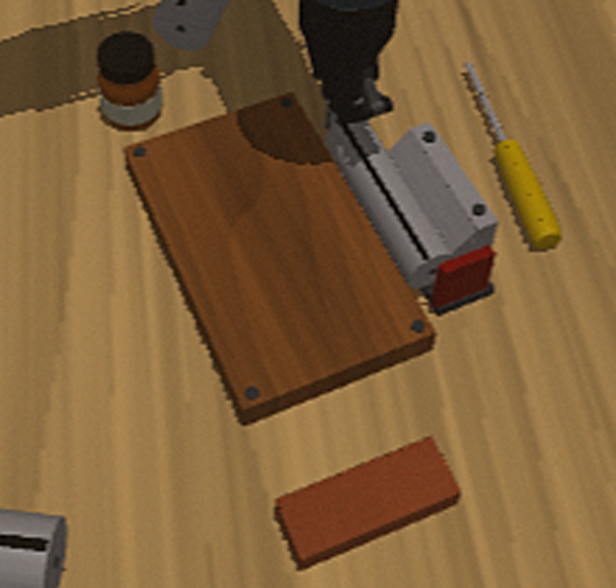

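Emit:
arm_command([
  {"dx": 0.07, "dy": -0.24, "dz": 0, "twist": 0, "gripper": 1},
  {"dx": 0.07, "dy": -0.24, "dz": 0, "twist": 0, "gripper": 1},
  {"dx": 0.06, "dy": -0.19, "dz": 0, "twist": 0, "gripper": 1},
])

```text
time: 9.0
tcp_pos: [0.5469, -0.0251, 0.1948]
tcp_rot: [-0.565, 0.425, 0.565, 0.425]
contact_force: [-2.9, 5.7, 3.7]
finger_gap: 0.0006
```

Emit:
arm_command([
  {"dx": 0.03, "dy": -0.1, "dz": 0, "twist": 0, "gripper": 1},
])

```text
time: 9.12
tcp_pos: [0.5472, -0.0261, 0.1949]
tcp_rot: [-0.565, 0.425, 0.565, 0.425]
contact_force: [-2.8, 6.3, 4.3]
finger_gap: -0.0003
```

Emit:
arm_command([
  {"dx": 0.03, "dy": -0.1, "dz": 0, "twist": 0, "gripper": 1},
])

```text
time: 9.25
tcp_pos: [0.5475, -0.0271, 0.1949]
tcp_rot: [-0.565, 0.425, 0.565, 0.425]
contact_force: [-3.0, 5.8, 2.9]
finger_gap: -0.0004
```

Not at the stop yet (force still at the sliding level). I'll use small steps.

Emit:
arm_command([
  {"dx": 0.03, "dy": -0.1, "dz": 0, "twist": 0, "gripper": 1},
])

```text
time: 9.38
tcp_pos: [0.5476, -0.0275, 0.1948]
tcp_rot: [-0.564, 0.425, 0.566, 0.426]
contact_force: [-5.5, 12.9, 7.0]
finger_gap: 0.0001
```

Emit:
arm_command([
  {"dx": 0.03, "dy": -0.1, "dz": 0, "twist": 0, "gripper": 1},
])

```text
time: 9.5
tcp_pos: [0.5476, -0.0278, 0.1948]
tcp_rot: [-0.564, 0.424, 0.566, 0.426]
contact_force: [-7.6, 16.8, 8.9]
finger_gap: 0.0002
```

The force tripled and the hand stopped advancing, so the bar is on the stop. I'll back straight off along +y, then raise the hand.

Emit:
arm_command([
  {"dx": -0.06, "dy": 0.2, "dz": 0, "twist": 0, "gripper": 1},
  {"dx": -0.14, "dy": 0.48, "dz": 0, "twist": 0, "gripper": 1},
  {"dx": -0.28, "dy": 0.96, "dz": 0, "twist": 0, "gripper": 1},
  {"dx": -0.4, "dy": 1.5, "dz": 0, "twist": 0, "gripper": 1},
  {"dx": 0, "dy": 0, "dz": 2, "twist": 0, "gripper": 1},
])

```text
time: 10.12
tcp_pos: [0.5384, 0.0029, 0.2135]
tcp_rot: [-0.564, 0.426, 0.566, 0.424]
contact_force: [-0.3, -0.3, 0.1]
finger_gap: 0.0002
```

Emit:
arm_command([
  {"dx": 0, "dy": 0, "dz": 3, "twist": 0, "gripper": 1},
  {"dx": 0, "dy": 0, "dz": 4, "twist": 0, "gripper": 1},
  {"dx": 0, "dy": 2, "dz": 4, "twist": 0, "gripper": 1},
  {"dx": 0, "dy": 2, "dz": 3, "twist": 0, "gripper": 1},
  {"dx": 0, "dy": 0, "dz": 0, "twist": 0, "gripper": 1},
])

```text
time: 10.75
tcp_pos: [0.5398, 0.0434, 0.3574]
tcp_rot: [0.567, -0.423, -0.564, -0.426]
contact_force: [-1.2, -0.5, -1.0]
finger_gap: 0.0001
```

```bash
python3 look.py 8 scene; python3 look.py 8 side
python3 - <<'E'
from plant import cams
import cv2,numpy as np
for n in("scene","side"):
    p,_=cams.snapshot(n);a=cv2.imread(f"pics/{n}0.png")
    cv2.imwrite(f"pics/{n}9.png",p); 
    cv2.imwrite(f"pics/diff_{n}.png",cv2.absdiff(p,a))
E
```

```text
t 10.75 tcp [0.5398 0.0434 0.3574] L [[ 13.2 159.3 357.4]] jaw yaw 106.21 down [ 0.006  0.001 -1.   ] F [-1.2 -0.5 -1. ] gap 0.0001448192249710332
npts 603 meanx [ 6.4 -1.8 50. ] y range [-73.1  72.7]
bar x,slope,z [-7.4100e-01  3.0000e-03  3.4711e+01]
t 10.8 tcp [0.5394 0.0428 0.3555] L [[ 12.6 158.8 355.5]] jaw yaw 106.17 down [ 0.002  0.001 -1.   ] F [ 0.5  0.2 -0.6] gap -0.0003562711019724705
npts 745 meanx [-2.5 -1.8 49.9] y range [-71.8  75.6]
bar x,slope,z [ 0.857  0.    33.511]
```

View pics/side8.png

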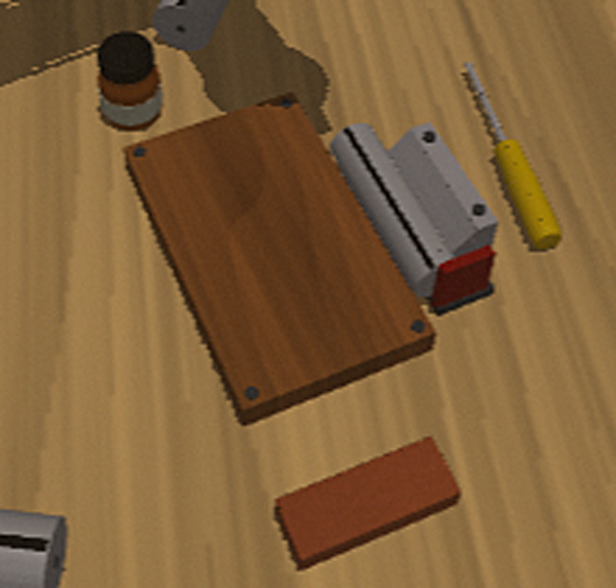

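View pics/scene8.png

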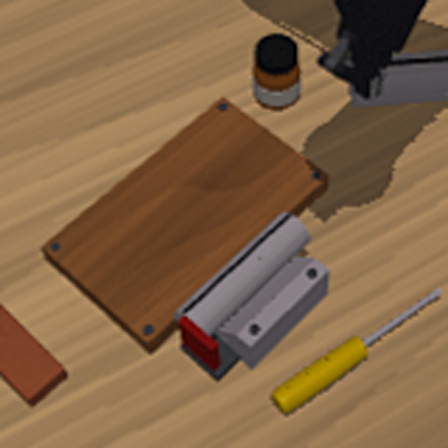

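View pics/diff_side.png

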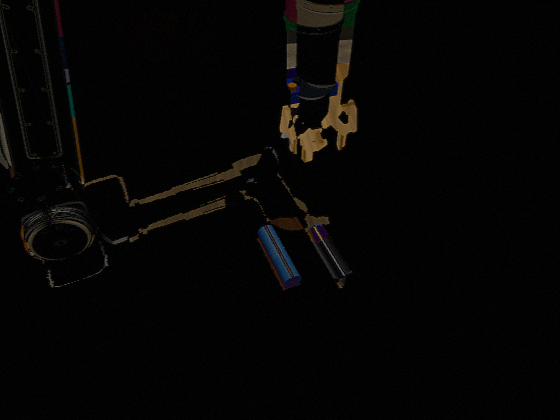

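The final pictures show the bar in the V against the red stop. The +y end is at 73–76 mm against an expected 75, and z≈34 mm. In the side-view difference image only the bar, arm and shadows changed, so the jar, stone and driver did not move. The hand is clear.

```bash
python3 -c "
from plant import sign_off
print(sign_off())"
```

```text
the job is handed in; nothing more can be done
None
```

The bar is in the V with its end against the red stop, and the job was handed in with about 34 s of the 45 s to spare.

**What I did**
- I pushed the bar from behind with the two open fingertips. It rolled about 90 mm along the board: the black line went over the front, underneath and back to the top, a full turn.
- It then dropped into the V.
- With the fingers shut I pushed it about 35 mm endwise. At the stop the push force rose from about 6 N to 17 N along world y, and the hand stopped advancing.
- I backed off along the V and lifted the hand clear.

**Last checks**
- **Bar position:** centre at x within 1 mm of the V's middle and z about 34 mm. Its +y end is at 73–76 mm, where 75 mm is expected.
- **Stop contact:** the two cameras put the visible -y end at -72 to -73 mm, not -75 mm. That edge is partly hidden by the stop, so I relied on the force rise, not that reading, for the contact.
- **Other objects:** the side-view difference image shows no change at the jar, stone or screwdriver, and the robot was touching nothing at hand-in.

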